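# Renew the candle in the hurricane lantern

## Robot

A 7-joint arm with a two-finger parallel gripper is mounted at the origin on the work surface. World frame = base frame: x ahead of the robot, y to its left, z up, the work surface at z = 0. Lengths are in m, angles in rad, forces in N, time in s.
With the tool pointing down it reaches from about 0.425 to 0.875 m from the base axis. Payload 9.9 kg.
Tool frame: the origin (TCP) lies midway between the tips of the shut fingers; the grasp point (between the pads) lies 19 mm behind it (grip_depth is the distance from the TCP to the grasp point, in m); z points along the fingers, y is the line along which they close (so a half turn about z gives the same grasp; the last joint's range is limited). The gripper opens to 85 mm and grips with 20 to 120 N. Pads are 22 mm wide; open, the fingers measure 114 mm over their backs; the gripper's body (76 mm by 85 mm) begins 54 mm behind the grasp point. The pads swing forward as they close: fully open they stand 13 mm farther back than shut.
Start: joints at [-1.358, 0.576, 0.025, 1.437, -0.015, 1.129, -0.057], TCP at [0.197, 0.645, 0.231] pointing down, gripper open.
Joint ranges: [-2.76, 2.76], [-0.34, 2.15], [-1.52, 1.57], [0.19, 2.46], [-1.09, 4.23], [0.17, 1.99], [-2.82, 2.82]. Speed limits (rad/s): [2.22, 2.22, 3.01, 3.01, 3.14, 3.14, 3.14].

## Interface

Orientations are given as a 3x3 rotation matrix whose columns are the frame's x, y, z axes.
In Python, from cell import * gives the robot as it stands.
- The arm moves only by the tool carry_out, never from a script. Its argument "targets" is a list of rows, each an object of numbers: "gripper": the finger opening in m, from 0 to 0.0854; "dx", "dy", "dz": the shift along the tool's x, y, z in m; "wx", "wy", "wz": the turn, a rotation vector about the tool's x, y, z in degrees. In form: [{"gripper": .., "dx": .., "dy": .., "dz": .., "wx": .., "wy": .., "wz": ..}, ...]. A call has 1 to 20 rows; each row is the pose to reach, as a shift and turn from the pose commanded when the call began, along the tool's axes at that moment; what a row does not reach only later rows make up. A row lasts 1/10 s, in which the tool goes at most 50 mm and 8.59 degrees, less where a joint would pass 70% of its speed; a pose out of reach is approached as far as the arm can. A call with a gripper value outside its range is refused whole. The fingers move at their own pace and stop on an object; the grip force is fixed at half the most. Time passes only in rows, so rows that repeat a pose let the fingers close. It gives the time, the measured TCP pose, the force, the opening and the grip force at its end, in the units of the state.
- get_obs(): the state, without advancing time (a new reading comes with each control period).
- get_image(name): name is "scene" or "top" or "wrist"; returns a dict with "img" (420x560x3 uint8, blue, green, red), "vertical_fov" (degrees; the focal length in pixels is half the picture's height over the tangent of half this angle, whatever the lens; pixels are square), "cx", "cy" (the principal point, pixels), "R" (3x3) and "t" (3): a world point X has camera coordinates R X + t. Camera axes: x right, y down, z forward; pixel columns grow to the right and rows downward; lengths in m; the calibration is good to about 2 mm. The wrist camera is an equidistant fisheye: a pixel r from the principal point sees the ray r / f radians off the axis. A picture is of the moment at which its call begins. There is no depth.
- finish_job(): hands the job in; it is judged then, once.
The state is a dict: "time": time; "q": joint angles; "joint_velocities": joint speeds; "joint_torque": joint torques, N m; "position": TCP position; "ee_rot": TCP orientation; "force": force on the tool from outside, world axes, zero at the start; "torque": the same for the moment, N m; "width": finger opening in m; "grasp_force": force on a finger pad.
Only numpy, scipy, OpenCV 4.12 (cv2) and the standard library are available. Lean on these libraries where they do the work, as an engineer would, in place of code of your own. Each camera call takes 0.05 s, during which the arm holds its last target. There are 200 camera calls.

## Task

Renew the candle in the lantern: take the burnt-down stub off the brass lantern base and put it in the white dish, stand the fresh slim candle upright in the middle of the base, then set the glass chimney over the candle so that it stands flat on the base inside its rim, and last of all put the brass lid on the chimney, centred and level, knob up. Set the chimney and the lid down gently, never letting them drop, and leave the mug, the cactus, the thick candle and the matchbox where they are.

Things in the scene. Friction and masses are not known exactly. Their poses are not given: they have to be found in the camera images.
- lantern_base: Lantern base: round brass pan, fixed, 96 mm across. Flat floor 8 mm above the table; rim up to 13 mm (84 mm inside diameter). A flat ring handle, top at 9 mm, sticks out 36 mm along +y. Origin: centre of the underside, on the table; z up. The stub stands on its floor at the start; the candle and, around it, the chimney stand on the same floor.
- dish: White ceramic dish for wax ends, fixed: round, flat-bottomed, open on top, 128 mm outside and about 116 mm inside diameter, rim 26 mm above the table, inner floor 5 mm above the table. Origin: centre of the underside; z up.
- stub: Burnt-down candle stub of ivory wax, an upright cylinder 40 mm in diameter and 28 mm high, within 9 mm of the middle of the lantern base at the start. Origin: centre of its underside; z up along its axis. About 30 g.
- candle: Fresh slim candle of ivory wax, an upright cylinder 40 mm in diameter and 75 mm high, with a 10 mm wick on top. Origin: centre of its underside; z up along its axis. About 85 g.
- chimney: Lantern chimney: plain tube of amber glass standing upright, open at both ends, 68 mm outside and 60 mm inside diameter, 110 mm high. Origin: centre of its lower end; z up along its axis. About 180 g.
- lid: Brass lid, knob up: plug 46 mm across (0 to 8 mm above the origin) that goes loosely into the chimney, disc 82 mm across (8 to 12 mm) that rests on the chimney's upper edge, cone (to 26 mm), and to lift it by an upright cylindrical wooden knob 20 mm across, 26 to 47 mm above the origin. Origin: centre of the plug's underside; z up. About 120 g.
- thick_candle: Bystander: thick pillar candle of ivory wax, 72 mm in diameter and 95 mm high, loose; too thick for the chimney. Origin: centre of its underside; z up.
- mug: Bystander: empty mug without handle, white with a tan lower half, 82 mm in diameter and 88 mm high, loose. Origin: centre of its underside; z up.
- cactus: Bystander: small cactus in a square black pot, pot 62 by 62 mm and 55 mm high, cactus top 120 mm above the table, loose. Origin: centre of its underside; z up, x and y along the pot's sides.
- matchbox: Bystander: large closed matchbox lying flat, 110 mm (x) by 64 mm (y) by 20 mm high, loose. Origin: centre of its underside; z up.
There are look-alikes about, which are no part of the job. What is shaped like the chimney but pink or turquoise is not meant.

How it is judged:
On the way, in this order (a step that is already met when the one before it is completed fails the run):
1. the stub lies in the dish, let go (horizontal distance between stub and dish below 0.05 m and z of stub in the frame of dish below 0.035 m and contact force between the fingers and stub below 0.3 N and linear speed of stub below 0.03 m/s), for 0.2 s.
2. the fresh candle stands in the middle of the lantern base, let go, the stub still in the dish (all of step 1 and horizontal distance between candle and lantern_base below 0.009 m and z of candle in the frame of lantern_base between 0.005 and 0.0105 m and angle between candle's own z axis and vertical below 0.06 rad and contact force between the fingers and candle below 0.3 N and linear speed of candle below 0.03 m/s), for 0.2 s.
3. the chimney stands flat on the base around the candle, let go (horizontal distance between chimney and lantern_base below 0.011 m and z of each of chimney, candle in the frame of lantern_base below 0.0105 m and angle between each of chimney, candle's own z axis and vertical below 0.06 rad and contact force between the fingers and chimney below 0.3 N and linear speed of each of chimney, candle below 0.03 m/s and horizontal distance between candle and lantern_base below 0.009 m and z of candle in the frame of lantern_base above 0.005 m and contact force between the fingers and candle below 0.3 N), for 0.2 s.
At the end, for the whole second after the job is handed in: Stub in the dish (50 mm); candle upright on the base floor within 9 mm of centre; chimney flat on that floor round it (11 mm off centre, 2.5 mm high at most); lid level on the chimney edge within 10 mm of its axis; tilts below 0.06 rad; all let go and at rest (all of step 1 and all of step 3 and horizontal distance between lid and chimney below 0.01 m and z of lid in the frame of chimney between 0.098 and 0.1045 m and angle between lid's own z axis and vertical below 0.06 rad and contact force between the fingers and lid below 0.3 N and linear speed of lid below 0.03 m/s); the robot touches nothing.
It fails at once if the mug, the cactus, the thick candle or the matchbox is moved by more than 30 mm (distance of any of mug, cactus, thick_candle, matchbox from where it was at the start of the episode above 0.03 m).
It fails at once if the chimney is dropped or knocked over (faster than 0.45 m/s with no finger touching it, a fall of about 10 mm) (contact force between the fingers and chimney below 0.05 N and linear speed of chimney above 0.45 m/s).
It fails at once if the lid is dropped or knocked over (faster than 0.45 m/s with no finger touching it, a fall of about 10 mm) (contact force between the fingers and lid below 0.05 N and linear speed of lid above 0.45 m/s).
It also fails if it takes over 128 s, if anything falls off the work surface, if the arm or the gripper's body presses on something with over 40 N, if the wrist force passes 120 N, or if a joint passes its speed limit or range.

## Working session

There is one attempt and no reset: what is moved stays moved. The work goes in short steps, Python scripts to look and compute and a tool call to move; the robot and the scene stay as the last step left them, time stands still between calls to the robot, and variables do not carry over. Pictures are saved under pics/ and viewed, at most 15 in all, crops included, and the job is handed in when it is done.

Besides the shell and the picture viewer there is one more tool, called after "Emit:" as name([rows], argument=value, ...), one row to a line, values as JSON. carry_out: Moves the arm, as the interface text tells. Its arguments: {"type":"object","properties":{"targets":{"type":"array"}},"required":["targets"]}

```bash
ls; mkdir -p pics; cat > h.py <<'E'
from cell import *
import numpy as np, cv2
def cam(n,save=None):
    c=get_image(n)
    if save: cv2.imwrite('pics/'+save,c['img'])
    return c
def ray(c,u,v,fish=False):
    f=210/np.tan(np.radians(c['vertical_fov'])/2)
    x,y=u-c['cx'],v-c['cy']
    if fish:
        r=np.hypot(x,y); th=r/f
        d=np.array([x/r*np.sin(th),y/r*np.sin(th),np.cos(th)]) if r>0 else np.array([0,0,1.])
    else: d=np.array([x/f,y/f,1])
    R=np.array(c['R']);t=np.array(c['t'])
    return -R.T@t, R.T@d
def plane(c,u,v,z,fish=False):
    o,d=ray(c,u,v,fish); return o+d*(z-o[2])/d[2]
def proj(c,X,fish=False):
    f=210/np.tan(np.radians(c['vertical_fov'])/2)
    p=np.array(c['R'])@np.array(X)+np.array(c['t'])
    if fish:
        r=np.hypot(p[0],p[1]); th=np.arctan2(r,p[2]); return c['cx']+f*th*p[0]/r, c['cy']+f*th*p[1]/r
    return c['cx']+f*p[0]/p[2], c['cy']+f*p[1]/p[2]
E
python3 - <<'E'
from h import *
np.set_printoptions(precision=3,suppress=True)
for n in ['scene','top','wrist']:
    c=cam(n,n+'0.png'); print(n,c['vertical_fov'],c['cx'],c['cy'],-np.array(c['R']).T@np.array(c['t']),np.array(c['R'])[2])
o=get_obs(); print(o['time'],o['position'],o['ee_rot'],o['width'])
E
```

```text
pics
scene 51.16008729306099 276.5397113905326 212.18057416034173 [ 1.183 -0.55   0.635] [-0.641  0.522 -0.563]
top 48.76171205166851 277.5045199154747 213.5512618243832 [ 0.406 -0.019  1.109] [ 0.095  0.02  -0.995]
wrist 65.70646984690485 284.14941893093385 207.43345364514514 [0.118 0.669 0.374] [ 0.304 -0.094 -0.948]
0.15 [0.197 0.645 0.231] [[-0.956  0.292 -0.   ]
 [ 0.292  0.956 -0.001]
 [-0.    -0.001 -1.   ]] 0.08507955283558309
```

View pics/top0.png

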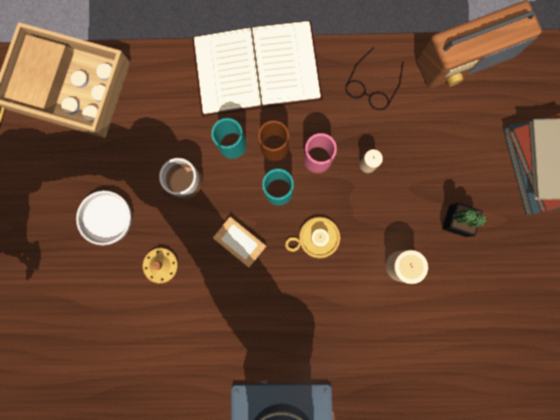

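View pics/scene0.png

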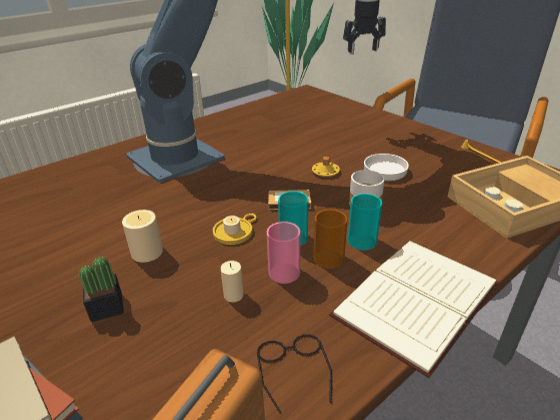

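The top view shows four chimney-like tubes: amber (274,141), pink (320,153), and turquoise (229,139) and (278,187). Only the amber one fits the description. The slim candle is at (372,161) and the thick one at (408,267). The base with the stub is at (320,237), the dish at (104,217), the lid at (160,265), the mug at (180,177), the matchbox at (240,241) and the cactus at (465,220). I'll measure these and enlarge the cluster.

```bash
python3 - <<'E'
from h import *
np.set_printoptions(precision=3,suppress=True)
c=cam('top'); im=c['img']; hsv=cv2.cvtColor(im,cv2.COLOR_BGR2HSV)
print('nadir',proj(c,[.406,-.019,0]))
# rough plane points: name,u,v,z
for n,u,v,z in [('base',320,237,.013),('stubtop',320,237,.036),('dish',104,217,.026),('lidknob',160,265,.047),('candletop',372,158,.075),('chimney top',274,133,.11),('pink top',321,146,.11),('tq1 top',228,131,.11),('tq2 top',278,181,.11),('mug',180,175,.088),('match',240,241,.02),('thick',411,267,.095),('cactus',465,220,.055)]:
    print(n,plane(c,u,v,z))
def comp(n,lo,hi,u,v,w,z):
    m=cv2.inRange(hsv,lo,hi); k=np.zeros_like(m); k[v-w:v+w,u-w:u+w]=m[v-w:v+w,u-w:u+w]
    cs,_=cv2.findContours(k,cv2.RETR_EXTERNAL,cv2.CHAIN_APPROX_NONE)
    a=cv2.convexHull(max(cs,key=cv2.contourArea))
    (x,y),r=cv2.minEnclosingCircle(a); e=cv2.fitEllipse(a)
    p=plane(c,e[0][0],e[0][1],z); q=plane(c,e[0][0]+r,e[0][1],z)
    print('*',n,np.round((x,y,r),1),np.round(e[0],1),np.round(e[1],1),p,'diam',2*np.linalg.norm(p-q))
comp('base',(18,90,90),(32,255,255),326,237,26,.013)
comp('lid',(18,90,70),(32,255,255),160,265,24,.012)
comp('dish',(0,0,110),(180,60,255),104,217,34,.026)
comp('chim',(5,150,40),(16,255,255),274,141,26,.055)
comp('candle',(12,20,120),(35,120,255),372,158,14,.06)
comp('stub',(12,20,170),(35,130,255),320,237,14,.036)
a=cv2.resize(im[100:270,140:400],None,fx=3,fy=3,interpolation=cv2.INTER_CUBIC); cv2.imwrite('pics/crop1.png',a)
E
```

```text
nadir (np.float64(287.0069221537665), np.float64(257.57790491684057))
base [ 0.453 -0.098  0.013]
stubtop [ 0.452 -0.096  0.036]
dish [0.507 0.412 0.026]
lidknob [0.393 0.272 0.047]
candletop [ 0.627 -0.214  0.075]
chimney top [0.68  0.006 0.11 ]
pink top [ 0.649 -0.097  0.11 ]
tq1 top [0.686 0.107 0.11 ]
tq2 top [ 0.573 -0.002  0.11 ]
mug [0.593 0.218 0.088]
match [0.446 0.091 0.02 ]
thick [ 0.382 -0.287  0.095]
cactus [ 0.486 -0.423  0.055]
* base [319.  237.   20.6] [319.1 237. ] [40.5 40.7] [ 0.453 -0.096  0.013] diam 0.09711114557366307
* lid [159.5 264.9  17.6] [159.8 265. ] [33.9 35.1] [0.392 0.282 0.012] diam 0.08359501469049474
* dish [103.  217.1  27.9] [103.3 217.4] [54.3 55.7] [0.506 0.414 0.026] diam 0.13297196795316119Traceback (most recent call last):
  File "<stdin>", line 18, in <module>
  File "<stdin>", line 12, in comp
cv2.error: OpenCV(4.12.0) /io/opencv/modules/imgproc/src/shapedescr.cpp:361: error: (-201:Incorrect size of input array) There should be at least 5 points to fit the ellipse in function 'fitEllipseNoDirect'
```

```bash
python3 - <<'E'
from h import *
im=cv2.imread('pics/top0.png')
a=cv2.resize(im[110:260,200:400],None,fx=4,fy=4,interpolation=cv2.INTER_CUBIC); cv2.imwrite('pics/crop1.png',a)
E
```

```text
(no output)
```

View pics/crop1.png

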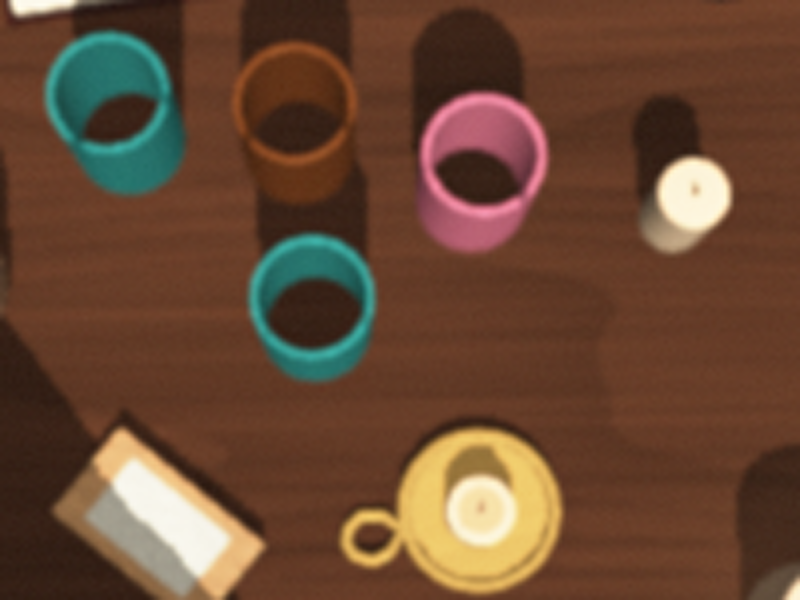

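The crop shows the amber chimney's top rim centred at (273.8,136), between pink (320.8,148) and turquoise (227.5,133) and (278,184). The slim candle's top is at (373.3,158.5) and the stub's top at (320.2,237.5). The amber tube is the one meant, and a closing line at about 38° fits between its neighbours.

```bash
cat >> h.py <<'E'
from scipy.spatial.transform import Rotation as Ro
def mv(*wps):
    o=get_obs(); p=np.array(o['position']); R=np.array(o['ee_rot'])
    print('t',o['time'],'tcp',p.round(4),'yaw',np.degrees(np.arctan2(R[1,1],R[0,1])).round(1),'w',round(o['width'],4),'F',np.round(o['force'],1))
    for x,y,z,f in wps:
        a=np.radians(f); yy=np.array([np.cos(a),np.sin(a),0]); zz=np.array([0,0,-1.])
        R1=np.column_stack([np.cross(yy,zz),yy,zz])
        d=R.T@(np.array([x,y,z])-p); w=np.degrees(Ro.from_matrix(R.T@R1).as_rotvec())
        print('->',(x,y,z,f),'d',d.round(4),'w',w.round(2))
E
python3 - <<'E'
from h import *
np.set_printoptions(precision=4,suppress=True)
c=cam('top')
for n,u,v,z in [('chim',273.8,136,.11),('pink',320.8,148,.11),('tq1',227.5,133,.11),('tq2',278,183.8,.11),('candle',373.3,158.5,.075),('stub',320.2,237.5,.036)]: print(n,plane(c,u,v,z))
mv((.5,.35,.26,35),(.453,-.096,.20,-12))
E
```

```text
chim [0.6729 0.0061 0.11  ]
pink [ 0.6442 -0.0966  0.11  ]
tq1 [0.6815 0.1083 0.11  ]
tq2 [ 0.5663 -0.0018  0.11  ]
candle [ 0.6263 -0.2171  0.075 ]
stub [ 0.4512 -0.0964  0.036 ]
t 0.25 tcp [0.1973 0.6453 0.2309] yaw 73.0 w 0.0855 F [0.  0.1 0.5]
-> (0.5, 0.35, 0.26, 35) d [-0.3758 -0.1939 -0.0289] w [-0.04  0.02 38.  ]
-> (0.453, -0.096, 0.2, -12) d [-0.4613 -0.6341  0.0314] w [-0.03  0.03 85.  ]
```

Emit:
carry_out([
  {"gripper":0.052,"dx":-0.376,"dy":-0.194,"dz":-0.029,"wx":0,"wy":0,"wz":38},
  {"gripper":0.052,"dx":-0.376,"dy":-0.194,"dz":-0.029,"wx":0,"wy":0,"wz":38},
  {"gripper":0.052,"dx":-0.376,"dy":-0.194,"dz":-0.029,"wx":0,"wy":0,"wz":38},
  {"gripper":0.052,"dx":-0.376,"dy":-0.194,"dz":-0.029,"wx":0,"wy":0,"wz":38},
  {"gripper":0.052,"dx":-0.376,"dy":-0.194,"dz":-0.029,"wx":0,"wy":0,"wz":38},
  {"gripper":0.052,"dx":-0.376,"dy":-0.194,"dz":-0.029,"wx":0,"wy":0,"wz":38},
  {"gripper":0.052,"dx":-0.376,"dy":-0.194,"dz":-0.029,"wx":0,"wy":0,"wz":38},
  {"gripper":0.052,"dx":-0.376,"dy":-0.194,"dz":-0.029,"wx":0,"wy":0,"wz":38},
  {"gripper":0.052,"dx":-0.376,"dy":-0.194,"dz":-0.029,"wx":0,"wy":0,"wz":38},
  {"gripper":0.052,"dx":-0.461,"dy":-0.634,"dz":0.031,"wx":0,"wy":0,"wz":85},
  {"gripper":0.052,"dx":-0.461,"dy":-0.634,"dz":0.031,"wx":0,"wy":0,"wz":85},
  {"gripper":0.052,"dx":-0.461,"dy":-0.634,"dz":0.031,"wx":0,"wy":0,"wz":85},
  {"gripper":0.052,"dx":-0.461,"dy":-0.634,"dz":0.031,"wx":0,"wy":0,"wz":85},
  {"gripper":0.052,"dx":-0.461,"dy":-0.634,"dz":0.031,"wx":0,"wy":0,"wz":85},
  {"gripper":0.052,"dx":-0.461,"dy":-0.634,"dz":0.031,"wx":0,"wy":0,"wz":85},
  {"gripper":0.052,"dx":-0.461,"dy":-0.634,"dz":0.031,"wx":0,"wy":0,"wz":85},
  {"gripper":0.052,"dx":-0.461,"dy":-0.634,"dz":0.031,"wx":0,"wy":0,"wz":85},
  {"gripper":0.052,"dx":-0.461,"dy":-0.634,"dz":0.031,"wx":0,"wy":0,"wz":85},
  {"gripper":0.052,"dx":-0.461,"dy":-0.634,"dz":0.031,"wx":0,"wy":0,"wz":85},
  {"gripper":0.052,"dx":-0.461,"dy":-0.634,"dz":0.031,"wx":0,"wy":0,"wz":85},
])

```text
time: 2.25
position: [0.4525, -0.0969, 0.2003]
ee_rot: [[0.212, 0.977, -0.0], [0.977, -0.212, -0.0], [-0.0, -0.0, -1.0]]
force: [0.2, 1.0, 0.1]
width: 0.0518
grasp_force: 0.0
```

```bash
python3 - <<'E'
from h import *
c=cam('wrist','w1.png')
mv((.453,-.096,.20,-12)); print(np.round(get_obs()['q'],2))
for n,X in [('stubtop',(.4512,-.0964,.036)),('base',(.453,-.096,.013)),('tcp',get_obs()['position'])]: print(n,np.round(proj(c,X,True),1))
E
```

```text
t 2.3 tcp [ 0.4529 -0.0954  0.2003] yaw -12.1 w 0.0521 F [-0.3  0.6 -0.6]
-> (0.453, -0.096, 0.2, -12) d [-0.0006  0.0002  0.0003] w [-0.01 -0.03 -0.05]
[-0.28  0.34  0.52  2.03 -0.23  0.83  0.16]
stubtop [283.9 186.4]
base [285.5 180.1]
tcp [286.4 267.7]
```

View pics/w1.png

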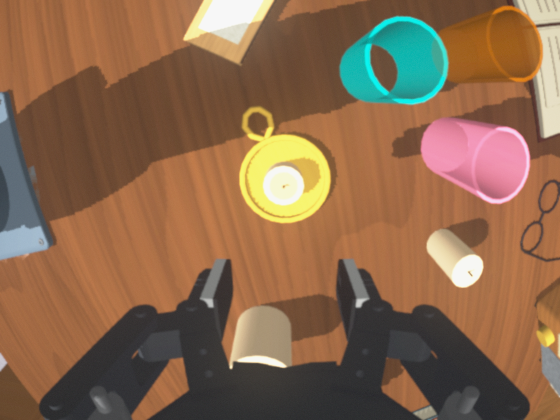

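The wrist view shows the stub's top at about (284,185) and the base ring at about (285,179). Both are within 2 px of the prediction. I'll refine them with ellipse fits and then descend.

```bash
cat >> h.py <<'E'
def blob(c,lo,hi,u,v,w,z,fish=True):
    """ellipse fit of the hull of the largest blob of a colour in a window -> point on plane z, diameter"""
    hsv=cv2.cvtColor(c['img'],cv2.COLOR_BGR2HSV); m=cv2.inRange(hsv,lo,hi); k=np.zeros_like(m)
    s=np.s_[max(v-w,0):v+w,max(u-w,0):u+w]; k[s]=m[s]
    cs,_=cv2.findContours(k,cv2.RETR_EXTERNAL,cv2.CHAIN_APPROX_NONE)
    e=cv2.fitEllipse(cv2.convexHull(max(cs,key=cv2.contourArea)))
    p=plane(c,*e[0],z,fish); L=[plane(c,e[0][0]-e[1][0]/2,e[0][1],z,fish),plane(c,e[0][0]+e[1][0]/2,e[0][1],z,fish)]
    print('ell',np.round(e[0],1),np.round(e[1],1),'->',p.round(4),'diam',round(np.linalg.norm(L[0]-L[1]),4)); return p
E
python3 - <<'E'
from h import *
c=cam('wrist')
b=blob(c,(18,150,110),(34,255,255),285,185,50,.013)
s=blob(c,(10,10,215),(40,110,255),284,186,24,.036)
mv((s[0],s[1],.08,-12),(s[0],s[1],.011,-12))
E
```

```text
ell [299.6 176.5] [37.3 44.4] -> [ 0.4686 -0.0936  0.013 ] diam 0.039
ell [282.5 185.9] [40.9 43.2] -> [ 0.4505 -0.094   0.036 ] diam 0.04
t 2.35 tcp [ 0.4531 -0.0945  0.2003] yaw -11.9 w 0.0521 F [-0.8 -0.  -0. ]
-> (np.float64(0.45045682615443755), np.float64(-0.09395168927850264), 0.08, -12) d [-1.000e-04 -2.700e-03  1.203e-01] w [-0.01 -0.03  0.06]
-> (np.float64(0.45045682615443755), np.float64(-0.09395168927850264), 0.011, -12) d [-1.000e-04 -2.700e-03  1.893e-01] w [-0.01 -0.03  0.06]
```

Emit:
carry_out([
  {"gripper":0.052,"dx":0,"dy":-0.003,"dz":0.05,"wx":0,"wy":0,"wz":0},
  {"gripper":0.052,"dx":0,"dy":-0.003,"dz":0.1,"wx":0,"wy":0,"wz":0},
  {"gripper":0.052,"dx":0,"dy":-0.003,"dz":0.14,"wx":0,"wy":0,"wz":0},
  {"gripper":0.052,"dx":0,"dy":-0.003,"dz":0.16,"wx":0,"wy":0,"wz":0},
  {"gripper":0.052,"dx":0,"dy":-0.003,"dz":0.17,"wx":0,"wy":0,"wz":0},
  {"gripper":0.052,"dx":0,"dy":-0.003,"dz":0.18,"wx":0,"wy":0,"wz":0},
  {"gripper":0.052,"dx":0,"dy":-0.003,"dz":0.188,"wx":0,"wy":0,"wz":0},
  {"gripper":0.052,"dx":0,"dy":-0.003,"dz":0.188,"wx":0,"wy":0,"wz":0},
  {"gripper":0.035,"dx":0,"dy":-0.003,"dz":0.188,"wx":0,"wy":0,"wz":0},
  {"gripper":0.03,"dx":0,"dy":-0.003,"dz":0.188,"wx":0,"wy":0,"wz":0},
  {"gripper":0.03,"dx":0,"dy":-0.003,"dz":0.188,"wx":0,"wy":0,"wz":0},
  {"gripper":0.03,"dx":0,"dy":-0.003,"dz":0.188,"wx":0,"wy":0,"wz":0},
  {"gripper":0.03,"dx":0,"dy":-0.003,"dz":0.188,"wx":0,"wy":0,"wz":0},
  {"gripper":0.03,"dx":0,"dy":-0.003,"dz":0.188,"wx":0,"wy":0,"wz":0},
])

```text
time: 3.75
position: [0.4503, -0.0949, 0.0132]
ee_rot: [[0.208, 0.978, 0.001], [0.978, -0.208, 0.0], [0.0, 0.001, -1.0]]
force: [-0.9, 0.8, 8.4]
width: 0.0379
grasp_force: 60.4
```

```bash
python3 - <<'E'
from h import *
mv((.4505,-.095,.2,-12),(.506,.414,.2,39),(.506,.414,.02,39))
E
```

```text
t 3.75 tcp [ 0.4503 -0.0949  0.0132] yaw -12.0 w 0.0379 F [-0.9  0.8  8.4]
-> (0.4505, -0.095, 0.2, -12) d [ 0.      0.0004 -0.1868] w [ 0.08 -0.02 -0.01]
-> (0.506, 0.414, 0.2, 39) d [ 0.5095 -0.0511 -0.1866] w [ 8.000e-02  1.000e-02 -5.101e+01]
-> (0.506, 0.414, 0.02, 39) d [ 0.5094 -0.0514 -0.0066] w [ 8.000e-02  1.000e-02 -5.101e+01]
```

Emit:
carry_out([
  {"gripper":0.03,"dx":0,"dy":0,"dz":-0.02,"wx":0,"wy":0,"wz":0},
  {"gripper":0.03,"dx":0,"dy":0,"dz":-0.06,"wx":0,"wy":0,"wz":0},
  {"gripper":0.03,"dx":0,"dy":0,"dz":-0.1,"wx":0,"wy":0,"wz":0},
  {"gripper":0.03,"dx":0,"dy":0,"dz":-0.14,"wx":0,"wy":0,"wz":0},
  {"gripper":0.03,"dx":0.509,"dy":-0.051,"dz":-0.187,"wx":0,"wy":0,"wz":-51},
  {"gripper":0.03,"dx":0.509,"dy":-0.051,"dz":-0.187,"wx":0,"wy":0,"wz":-51},
  {"gripper":0.03,"dx":0.509,"dy":-0.051,"dz":-0.187,"wx":0,"wy":0,"wz":-51},
  {"gripper":0.03,"dx":0.509,"dy":-0.051,"dz":-0.187,"wx":0,"wy":0,"wz":-51},
  {"gripper":0.03,"dx":0.509,"dy":-0.051,"dz":-0.187,"wx":0,"wy":0,"wz":-51},
  {"gripper":0.03,"dx":0.509,"dy":-0.051,"dz":-0.187,"wx":0,"wy":0,"wz":-51},
  {"gripper":0.03,"dx":0.509,"dy":-0.051,"dz":-0.187,"wx":0,"wy":0,"wz":-51},
  {"gripper":0.03,"dx":0.509,"dy":-0.051,"dz":-0.187,"wx":0,"wy":0,"wz":-51},
  {"gripper":0.03,"dx":0.509,"dy":-0.051,"dz":-0.187,"wx":0,"wy":0,"wz":-51},
  {"gripper":0.03,"dx":0.509,"dy":-0.051,"dz":-0.187,"wx":0,"wy":0,"wz":-51},
  {"gripper":0.03,"dx":0.509,"dy":-0.051,"dz":-0.187,"wx":0,"wy":0,"wz":-51},
  {"gripper":0.03,"dx":0.509,"dy":-0.051,"dz":-0.187,"wx":0,"wy":0,"wz":-51},
  {"gripper":0.03,"dx":0.509,"dy":-0.051,"dz":-0.187,"wx":0,"wy":0,"wz":-51},
])

```text
time: 5.45
position: [0.506, 0.4121, 0.1993]
ee_rot: [[-0.629, 0.778, 0.0], [0.778, 0.629, -0.001], [-0.001, -0.001, -1.0]]
force: [0.5, -0.6, -0.9]
width: 0.0379
grasp_force: 60.3
```

```bash
python3 - <<'E'
from h import *
c=cam('wrist','w2.png')
mv((.506,.414,.014,39)); print(get_obs()['grasp_force'],np.round(proj(c,(.506,.414,.026),True)))
E
```

```text
t 5.5 tcp [0.5062 0.4114 0.1994] yaw 38.9 w 0.0378 F [ 0.1 -0.2 -0.8]
-> (0.506, 0.414, 0.014, 39) d [0.0024 0.0016 0.1854] w [-0.04  0.07 -0.11]
60.303467251360416 [286. 184.]
```

View pics/w2.png

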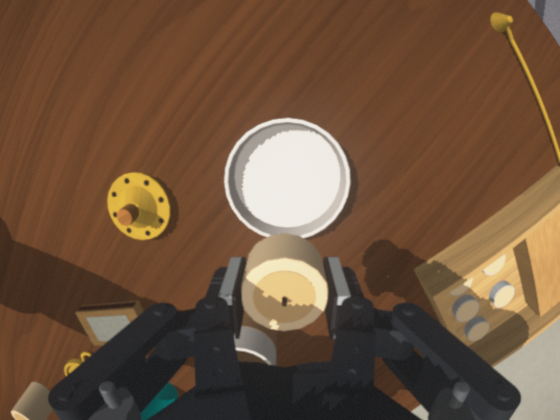

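The stub is held and the dish rim is centred at about (287,180), against a predicted (286,184). I'll lower it and release.

Emit:
carry_out([
  {"gripper":0.03,"dx":0.002,"dy":0.001,"dz":0.05,"wx":0,"wy":0,"wz":0},
  {"gripper":0.03,"dx":0.002,"dy":0.001,"dz":0.1,"wx":0,"wy":0,"wz":0},
  {"gripper":0.03,"dx":0.002,"dy":0.001,"dz":0.14,"wx":0,"wy":0,"wz":0},
  {"gripper":0.03,"dx":0.002,"dy":0.001,"dz":0.165,"wx":0,"wy":0,"wz":0},
  {"gripper":0.03,"dx":0.002,"dy":0.001,"dz":0.178,"wx":0,"wy":0,"wz":0},
  {"gripper":0.03,"dx":0.002,"dy":0.001,"dz":0.186,"wx":0,"wy":0,"wz":0},
  {"gripper":0.03,"dx":0.002,"dy":0.001,"dz":0.186,"wx":0,"wy":0,"wz":0},
  {"gripper":0.055,"dx":0.002,"dy":0.001,"dz":0.185,"wx":0,"wy":0,"wz":0},
  {"gripper":0.055,"dx":0.002,"dy":0.001,"dz":0.185,"wx":0,"wy":0,"wz":0},
  {"gripper":0.055,"dx":0.002,"dy":0.001,"dz":0.185,"wx":0,"wy":0,"wz":0},
  {"gripper":0.055,"dx":0.002,"dy":0.001,"dz":0.17,"wx":0,"wy":0,"wz":0},
  {"gripper":0.055,"dx":0.002,"dy":0.001,"dz":0.13,"wx":0,"wy":0,"wz":0},
  {"gripper":0.055,"dx":0.002,"dy":0.001,"dz":0.08,"wx":0,"wy":0,"wz":0},
  {"gripper":0.055,"dx":0.002,"dy":0.001,"dz":0.03,"wx":0,"wy":0,"wz":0},
  {"gripper":0.055,"dx":0.002,"dy":0.001,"dz":0,"wx":0,"wy":0,"wz":0},
])

```text
time: 7.0
position: [0.5066, 0.4161, 0.2051]
ee_rot: [[-0.629, 0.777, 0.004], [0.777, 0.629, 0.004], [0.0, 0.006, -1.0]]
force: [0.4, 0.2, 0.4]
width: 0.0549
grasp_force: 0.0
```

```bash
python3 - <<'E'
from h import *
c=cam('wrist','w3.png')
blob(c,(8,15,150),(35,150,255),287,182,40,.033)
mv((.506,.414,.26,20),(.626,-.217,.22,-19))
E
```

```text
ell [288.  184.9] [42.6 54.3] -> [0.5095 0.4192 0.033 ] diam 0.0428
t 7.05 tcp [0.508  0.4172 0.2092] yaw 39.0 w 0.0548 F [1.9 0.8 4.3]
-> (0.506, 0.414, 0.26, 20) d [-0.0012 -0.003  -0.0509] w [ 0.63 -0.14 18.97]
-> (0.626, -0.217, 0.22, -19) d [-0.5673 -0.3069 -0.0146] w [ 0.57 -0.35 57.97]
```

The stub lies about 6 mm from the dish centre. Next is the slim candle.

Emit:
carry_out([
  {"gripper":0.06,"dx":-0.567,"dy":-0.307,"dz":-0.015,"wx":0,"wy":0,"wz":58},
  {"gripper":0.06,"dx":-0.567,"dy":-0.307,"dz":-0.015,"wx":0,"wy":0,"wz":58},
  {"gripper":0.06,"dx":-0.567,"dy":-0.307,"dz":-0.015,"wx":0,"wy":0,"wz":58},
  {"gripper":0.06,"dx":-0.567,"dy":-0.307,"dz":-0.015,"wx":0,"wy":0,"wz":58},
  {"gripper":0.06,"dx":-0.567,"dy":-0.307,"dz":-0.015,"wx":0,"wy":0,"wz":58},
  {"gripper":0.06,"dx":-0.567,"dy":-0.307,"dz":-0.015,"wx":0,"wy":0,"wz":58},
  {"gripper":0.06,"dx":-0.567,"dy":-0.307,"dz":-0.015,"wx":0,"wy":0,"wz":58},
  {"gripper":0.06,"dx":-0.567,"dy":-0.307,"dz":-0.015,"wx":0,"wy":0,"wz":58},
  {"gripper":0.06,"dx":-0.567,"dy":-0.307,"dz":-0.015,"wx":0,"wy":0,"wz":58},
  {"gripper":0.06,"dx":-0.567,"dy":-0.307,"dz":-0.015,"wx":0,"wy":0,"wz":58},
  {"gripper":0.06,"dx":-0.567,"dy":-0.307,"dz":-0.015,"wx":0,"wy":0,"wz":58},
  {"gripper":0.06,"dx":-0.567,"dy":-0.307,"dz":-0.015,"wx":0,"wy":0,"wz":58},
  {"gripper":0.06,"dx":-0.567,"dy":-0.307,"dz":-0.015,"wx":0,"wy":0,"wz":58},
  {"gripper":0.06,"dx":-0.567,"dy":-0.307,"dz":-0.015,"wx":0,"wy":0,"wz":58},
  {"gripper":0.06,"dx":-0.567,"dy":-0.307,"dz":-0.015,"wx":0,"wy":0,"wz":58},
  {"gripper":0.06,"dx":-0.567,"dy":-0.307,"dz":-0.015,"wx":0,"wy":0,"wz":58},
  {"gripper":0.06,"dx":-0.567,"dy":-0.307,"dz":-0.015,"wx":0,"wy":0,"wz":58},
])

```text
time: 8.75
position: [0.6239, -0.2162, 0.2146]
ee_rot: [[0.323, 0.946, 0.0], [0.946, -0.323, 0.001], [0.001, -0.0, -1.0]]
force: [0.0, -0.0, 0.0]
width: 0.0602
grasp_force: 0.0
```

```bash
python3 - <<'E'
from h import *
c=cam('wrist','w4.png')
print(np.round(proj(c,(.626,-.217,.075),True)),np.round(proj(c,(.626,-.217,0),True)),np.round(proj(c,(.453,-.096,.013),True)))
mv((.626,-.217,.05,-19))
E
```

```text
[288. 194.] [287. 175.] [112. 132.]
t 8.8 tcp [ 0.6239 -0.2163  0.2146] yaw -18.9 w 0.0599 F [-0.5  0.3 -0.2]
-> (0.626, -0.217, 0.05, -19) d [-1.000e-04  2.200e-03  1.646e-01] w [ 0.   -0.05  0.13]
```

View pics/w4.png

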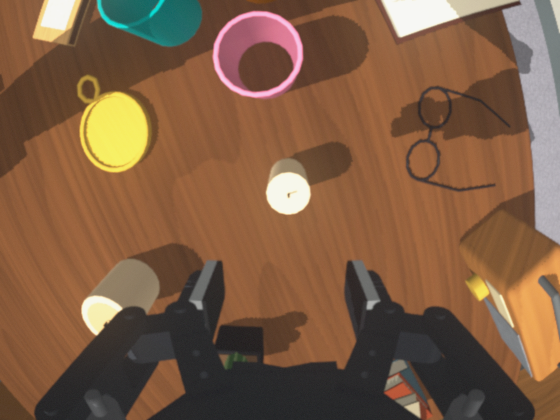

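The candle's top is at (289,194), against a predicted (288,194). The base is now empty at (115,131). Grasping.

Emit:
carry_out([
  {"gripper":0.06,"dx":0,"dy":0.002,"dz":0.05,"wx":0,"wy":0,"wz":0},
  {"gripper":0.06,"dx":0,"dy":0.002,"dz":0.09,"wx":0,"wy":0,"wz":0},
  {"gripper":0.06,"dx":0,"dy":0.002,"dz":0.12,"wx":0,"wy":0,"wz":0},
  {"gripper":0.06,"dx":0,"dy":0.002,"dz":0.14,"wx":0,"wy":0,"wz":0},
  {"gripper":0.06,"dx":0,"dy":0.002,"dz":0.16,"wx":0,"wy":0,"wz":0},
  {"gripper":0.06,"dx":0,"dy":0.002,"dz":0.178,"wx":0,"wy":0,"wz":0},
  {"gripper":0.06,"dx":0,"dy":0.002,"dz":0.18,"wx":0,"wy":0,"wz":0},
  {"gripper":0.06,"dx":0,"dy":0.002,"dz":0.18,"wx":0,"wy":0,"wz":0},
  {"gripper":0.03,"dx":0,"dy":0.002,"dz":0.18,"wx":0,"wy":0,"wz":0},
  {"gripper":0.03,"dx":0,"dy":0.002,"dz":0.18,"wx":0,"wy":0,"wz":0},
  {"gripper":0.03,"dx":0,"dy":0.002,"dz":0.18,"wx":0,"wy":0,"wz":0},
  {"gripper":0.03,"dx":0,"dy":0.002,"dz":0.18,"wx":0,"wy":0,"wz":0},
  {"gripper":0.03,"dx":0,"dy":0.002,"dz":0.18,"wx":0,"wy":0,"wz":0},
])

```text
time: 10.1
position: [0.6262, -0.2189, 0.0358]
ee_rot: [[0.326, 0.946, 0.002], [0.946, -0.326, -0.0], [0.0, 0.002, -1.0]]
force: [-0.5, 0.8, 6.9]
width: 0.0388
grasp_force: 59.9
```

```bash
python3 - <<'E'
from h import *
mv((.626,-.217,.2,-19),(.453,-.095,.17,-12)); print(get_obs()['grasp_force'])
E
```

```text
t 10.1 tcp [ 0.6262 -0.2189  0.0358] yaw -19.0 w 0.0388 F [-0.5  0.8  6.9]
-> (0.626, -0.217, 0.2, -19) d [ 0.0018 -0.0005 -0.1642] w [ 0.12 -0.02  0.  ]
-> (0.453, -0.095, 0.17, -12) d [ 0.0608 -0.2039 -0.1346] w [ 0.12 -0.02 -7.  ]
59.94138287147507
```

Emit:
carry_out([
  {"gripper":0.03,"dx":0,"dy":0,"dz":-0.02,"wx":0,"wy":0,"wz":0},
  {"gripper":0.03,"dx":0,"dy":0,"dz":-0.05,"wx":0,"wy":0,"wz":0},
  {"gripper":0.03,"dx":0,"dy":0,"dz":-0.09,"wx":0,"wy":0,"wz":0},
  {"gripper":0.03,"dx":0,"dy":0,"dz":-0.125,"wx":0,"wy":0,"wz":0},
  {"gripper":0.03,"dx":0.061,"dy":-0.204,"dz":-0.135,"wx":0,"wy":0,"wz":-7},
  {"gripper":0.03,"dx":0.061,"dy":-0.204,"dz":-0.135,"wx":0,"wy":0,"wz":-7},
  {"gripper":0.03,"dx":0.061,"dy":-0.204,"dz":-0.135,"wx":0,"wy":0,"wz":-7},
  {"gripper":0.03,"dx":0.061,"dy":-0.204,"dz":-0.135,"wx":0,"wy":0,"wz":-7},
  {"gripper":0.03,"dx":0.061,"dy":-0.204,"dz":-0.135,"wx":0,"wy":0,"wz":-7},
  {"gripper":0.03,"dx":0.061,"dy":-0.204,"dz":-0.135,"wx":0,"wy":0,"wz":-7},
  {"gripper":0.03,"dx":0.061,"dy":-0.204,"dz":-0.135,"wx":0,"wy":0,"wz":-7},
  {"gripper":0.03,"dx":0.061,"dy":-0.204,"dz":-0.135,"wx":0,"wy":0,"wz":-7},
])

```text
time: 11.3
position: [0.4539, -0.0957, 0.1695]
ee_rot: [[0.209, 0.978, 0.001], [0.978, -0.209, -0.001], [-0.001, 0.002, -1.0]]
force: [0.3, -0.2, -1.1]
width: 0.0389
grasp_force: 60.6
```

```bash
python3 - <<'E'
from h import *
c=cam('wrist','w5.png')
blob(c,(18,120,90),(36,255,255),286,175,55,.013)
blob(cam('top'),(18,90,90),(32,255,255),326,237,26,.013,False)
mv((.453,-.095,.0445,-12))
E
```

```text
ell [278.3 177.6] [ 98.1 130. ] -> [ 0.45   -0.0837  0.013 ] diam 0.0937Traceback (most recent call last):
  File "<stdin>", line 4, in <module>
  File "h.py", line 38, in blob
    e=cv2.fitEllipse(cv2.convexHull(max(cs,key=cv2.contourArea)))
                                    ~~~^^^^^^^^^^^^^^^^^^^^^^^^
ValueError: max() iterable argument is empty
```

View pics/w5.png

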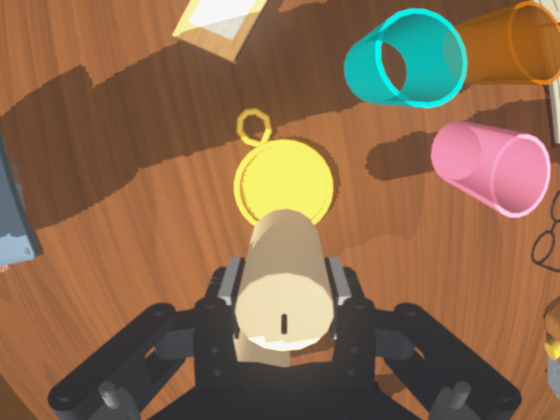

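The held candle hides the base's lower edge, so the blob fit is biased. The visible rim spans 234–334 across with its top at 138, which puts the centre at about (284,187). I'll convert that.

```bash
python3 - <<'E'
from h import *
c=cam('wrist')
print(plane(c,284,187,.013,True),plane(c,284,138,.013,True),plane(c,234,185,.013,True),plane(c,334,185,.013,True), proj(c,(.453,-.096,.013),True))
mv((.453,-.095,.0445,-12))
E
```

```text
[ 0.45262787 -0.0936508   0.013     ] [ 0.46244959 -0.04780396  0.013     ] [ 0.40615255 -0.08149753  0.013     ] [ 0.50000109 -0.10160159  0.013     ] (np.float64(284.89547381906226), np.float64(189.2416179366091))
t 11.45 tcp [ 0.4531 -0.0955  0.1691] yaw -12.1 w 0.0387 F [-0.4  0.1 -0.9]
-> (0.453, -0.095, 0.0445, -12) d [ 0.0005 -0.0003  0.1246] w [ 0.01  0.04 -0.06]
```

Emit:
carry_out([
  {"gripper":0.03,"dx":0,"dy":0,"dz":0.04,"wx":0,"wy":0,"wz":0},
  {"gripper":0.03,"dx":0,"dy":0,"dz":0.075,"wx":0,"wy":0,"wz":0},
  {"gripper":0.03,"dx":0,"dy":0,"dz":0.1,"wx":0,"wy":0,"wz":0},
  {"gripper":0.03,"dx":0,"dy":0,"dz":0.113,"wx":0,"wy":0,"wz":0},
  {"gripper":0.03,"dx":0,"dy":0,"dz":0.12,"wx":0,"wy":0,"wz":0},
  {"gripper":0.03,"dx":0,"dy":0,"dz":0.124,"wx":0,"wy":0,"wz":0},
  {"gripper":0.03,"dx":0,"dy":0,"dz":0.125,"wx":0,"wy":0,"wz":0},
  {"gripper":0.03,"dx":0,"dy":0,"dz":0.125,"wx":0,"wy":0,"wz":0},
])

```text
time: 12.25
position: [0.4529, -0.0949, 0.0447]
ee_rot: [[0.208, 0.978, 0.001], [0.978, -0.208, -0.0], [0.0, 0.001, -1.0]]
force: [-0.6, -0.1, -0.8]
width: 0.0385
grasp_force: 60.7
```

```bash
python3 - <<'E'
from h import *
mv((.453,-.095,.0445,-12))
E
```

```text
t 12.25 tcp [ 0.4529 -0.0949  0.0447] yaw -12.0 w 0.0385 F [-0.6 -0.1 -0.8]
-> (0.453, -0.095, 0.0445, -12) d [-0.0001  0.0001  0.0002] w [ 0.05 -0.   -0.01]
```

Emit:
carry_out([
  {"gripper":0.03,"dx":0,"dy":0,"dz":0.001,"wx":0,"wy":0,"wz":0},
  {"gripper":0.03,"dx":0,"dy":0,"dz":0.002,"wx":0,"wy":0,"wz":0},
  {"gripper":0.03,"dx":0,"dy":0,"dz":0.002,"wx":0,"wy":0,"wz":0},
])

```text
time: 12.55
position: [0.4531, -0.0947, 0.0436]
ee_rot: [[0.208, 0.978, 0.002], [0.978, -0.208, 0.0], [0.001, 0.002, -1.0]]
force: [-3.1, 0.3, 18.2]
width: 0.0387
grasp_force: 62.1
```

Contact shows as 18 N upward. Releasing and rising.

Emit:
carry_out([
  {"gripper":0.03,"dx":0,"dy":0,"dz":-0.001,"wx":0,"wy":0,"wz":0},
  {"gripper":0.05,"dx":0,"dy":0,"dz":-0.001,"wx":0,"wy":0,"wz":0},
  {"gripper":0.06,"dx":0,"dy":0,"dz":-0.001,"wx":0,"wy":0,"wz":0},
  {"gripper":0.06,"dx":0,"dy":0,"dz":-0.001,"wx":0,"wy":0,"wz":0},
  {"gripper":0.06,"dx":0,"dy":0,"dz":-0.001,"wx":0,"wy":0,"wz":0},
  {"gripper":0.06,"dx":0,"dy":0,"dz":-0.02,"wx":0,"wy":0,"wz":0},
  {"gripper":0.06,"dx":0,"dy":0,"dz":-0.05,"wx":0,"wy":0,"wz":0},
  {"gripper":0.06,"dx":0,"dy":0,"dz":-0.09,"wx":0,"wy":0,"wz":0},
  {"gripper":0.06,"dx":0,"dy":0,"dz":-0.14,"wx":0,"wy":0,"wz":0},
  {"gripper":0.06,"dx":0,"dy":0,"dz":-0.17,"wx":0,"wy":0,"wz":0},
  {"gripper":0.06,"dx":0,"dy":0,"dz":-0.18,"wx":0,"wy":0,"wz":0},
])

```text
time: 13.65
position: [0.4537, -0.0951, 0.2252]
ee_rot: [[0.208, 0.978, 0.005], [0.978, -0.208, -0.0], [0.001, 0.005, -1.0]]
force: [-0.7, 0.6, -0.7]
width: 0.0597
grasp_force: 0.0
```

```bash
python3 - <<'E'
from h import *
c=cam('wrist','w6.png'); t=cam('top','t6.png')
print(np.round(proj(c,(.453,-.095,.013),True)),np.round(proj(c,(.453,-.095,.083),True)))
blob(c,(10,5,200),(40,120,255),286,208,32,.083)
mv((.673,.006,.26,38))
E
```

```text
[284. 176.] [284. 193.]
ell [282.6 189.5] [43.5 45.6] -> [ 0.4526 -0.0914  0.083 ] diam 0.0397
t 13.75 tcp [ 0.4531 -0.0946  0.2232] yaw -12.0 w 0.06 F [-0.4 -0.2 -0.5]
-> (0.673, 0.006, 0.26, 38) d [ 0.144   0.1944 -0.0362] w [ 1.500e-01  2.000e-02 -4.997e+01]
```

View pics/w6.png

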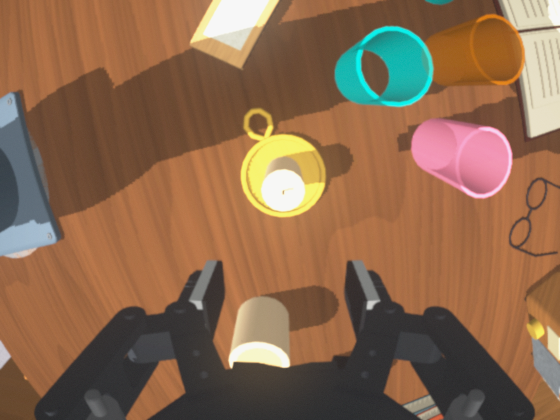

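The candle stands on the base with its top at (283,190), giving (0.4526, -0.0914). The base ring is centred at about (284,175), so the offset is under 3 mm. Now the amber chimney.

Emit:
carry_out([
  {"gripper":0.085,"dx":0.144,"dy":0.194,"dz":-0.036,"wx":0,"wy":0,"wz":-50},
  {"gripper":0.085,"dx":0.144,"dy":0.194,"dz":-0.036,"wx":0,"wy":0,"wz":-50},
  {"gripper":0.085,"dx":0.144,"dy":0.194,"dz":-0.036,"wx":0,"wy":0,"wz":-50},
  {"gripper":0.085,"dx":0.144,"dy":0.194,"dz":-0.036,"wx":0,"wy":0,"wz":-50},
  {"gripper":0.085,"dx":0.144,"dy":0.194,"dz":-0.036,"wx":0,"wy":0,"wz":-50},
  {"gripper":0.085,"dx":0.144,"dy":0.194,"dz":-0.036,"wx":0,"wy":0,"wz":-50},
  {"gripper":0.085,"dx":0.144,"dy":0.194,"dz":-0.036,"wx":0,"wy":0,"wz":-50},
  {"gripper":0.085,"dx":0.144,"dy":0.194,"dz":-0.036,"wx":0,"wy":0,"wz":-50},
  {"gripper":0.085,"dx":0.144,"dy":0.194,"dz":-0.036,"wx":0,"wy":0,"wz":-50},
  {"gripper":0.085,"dx":0.144,"dy":0.194,"dz":-0.036,"wx":0,"wy":0,"wz":-50},
])

```text
time: 14.75
position: [0.6715, 0.0053, 0.2582]
ee_rot: [[-0.614, 0.79, -0.0], [0.79, 0.614, -0.0], [0.0, -0.0, -1.0]]
force: [-0.3, -0.3, -0.6]
width: 0.0852
grasp_force: 0.0
```

```bash
python3 - <<'E'
from h import *
c=cam('wrist','w7.png')
print(np.round(proj(c,(.673,.006,.11),True)),np.round(proj(c,(.673,.006,0),True)))
mv((.673,.006,.071,38))
E
```

```text
[287. 192.] [286. 169.]
t 14.8 tcp [0.6717 0.0055 0.2584] yaw 37.9 w 0.0849 F [-0.3 -0.7 -0.2]
-> (0.673, 0.006, 0.071, 38) d [-0.0004  0.0013  0.1874] w [-0.   -0.01 -0.11]
```

View pics/w7.png

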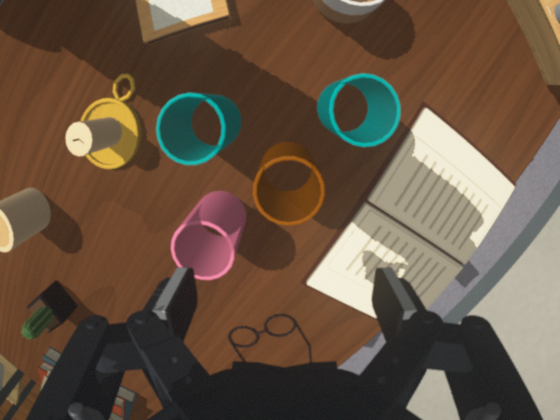

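The amber rim spans 254–324 by 157–224, so its centre is (289,190), about 2 mm from the prediction. The fingers will straddle it clear of the pink and turquoise tubes.

Emit:
carry_out([
  {"gripper":0.085,"dx":0.001,"dy":0.003,"dz":0.04,"wx":0,"wy":0,"wz":0},
  {"gripper":0.085,"dx":0.001,"dy":0.003,"dz":0.08,"wx":0,"wy":0,"wz":0},
  {"gripper":0.085,"dx":0.001,"dy":0.003,"dz":0.105,"wx":0,"wy":0,"wz":0},
  {"gripper":0.085,"dx":0.001,"dy":0.003,"dz":0.125,"wx":0,"wy":0,"wz":0},
  {"gripper":0.085,"dx":0.001,"dy":0.003,"dz":0.145,"wx":0,"wy":0,"wz":0},
  {"gripper":0.085,"dx":0.001,"dy":0.003,"dz":0.165,"wx":0,"wy":0,"wz":0},
  {"gripper":0.085,"dx":0.001,"dy":0.003,"dz":0.182,"wx":0,"wy":0,"wz":0},
  {"gripper":0.085,"dx":0.001,"dy":0.003,"dz":0.187,"wx":0,"wy":0,"wz":0},
  {"gripper":0.085,"dx":0.001,"dy":0.003,"dz":0.187,"wx":0,"wy":0,"wz":0},
  {"gripper":0.073,"dx":0.001,"dy":0.003,"dz":0.187,"wx":0,"wy":0,"wz":0},
  {"gripper":0.065,"dx":0.001,"dy":0.003,"dz":0.187,"wx":0,"wy":0,"wz":0},
  {"gripper":0.06,"dx":0.001,"dy":0.003,"dz":0.187,"wx":0,"wy":0,"wz":0},
  {"gripper":0.06,"dx":0.001,"dy":0.003,"dz":0.187,"wx":0,"wy":0,"wz":0},
  {"gripper":0.06,"dx":0.001,"dy":0.003,"dz":0.187,"wx":0,"wy":0,"wz":0},
  {"gripper":0.06,"dx":0.001,"dy":0.003,"dz":0.187,"wx":0,"wy":0,"wz":0},
])

```text
time: 16.3
position: [0.6746, 0.0082, 0.0729]
ee_rot: [[-0.615, 0.788, 0.002], [0.788, 0.615, 0.0], [-0.001, 0.002, -1.0]]
force: [-1.7, -0.2, 5.9]
width: 0.0655
grasp_force: 65.4
```

```bash
python3 - <<'E'
from h import *
mv((.675,.006,.24,38),(.453,-.094,.24,10),(.453,-.094,.24,-12)); print(get_obs()['grasp_force'])
E
```

```text
t 16.3 tcp [0.6746 0.0082 0.0729] yaw 38.0 w 0.0655 F [-1.7 -0.2  5.9]
-> (0.675, 0.006, 0.24, 38) d [-0.0022 -0.0008 -0.1671] w [ 0.1   0.07 -0.03]
-> (0.453, -0.094, 0.24, 10) d [ 0.0556 -0.2373 -0.1676] w [ 0.12  0.04 27.97]
-> (0.453, -0.094, 0.24, -12) d [ 0.0556 -0.2373 -0.1676] w [1.300e-01 2.000e-02 4.997e+01]
65.39353609085083
```

Emit:
carry_out([
  {"gripper":0.06,"dx":0,"dy":0,"dz":-0.01,"wx":0,"wy":0,"wz":0},
  {"gripper":0.06,"dx":0,"dy":0,"dz":-0.035,"wx":0,"wy":0,"wz":0},
  {"gripper":0.06,"dx":0,"dy":0,"dz":-0.07,"wx":0,"wy":0,"wz":0},
  {"gripper":0.06,"dx":0,"dy":0,"dz":-0.105,"wx":0,"wy":0,"wz":0},
  {"gripper":0.06,"dx":0,"dy":0,"dz":-0.14,"wx":0,"wy":0,"wz":0},
  {"gripper":0.06,"dx":0,"dy":0,"dz":-0.168,"wx":0,"wy":0,"wz":0},
  {"gripper":0.06,"dx":0.014,"dy":-0.055,"dz":-0.168,"wx":0,"wy":0,"wz":8},
  {"gripper":0.06,"dx":0.021,"dy":-0.09,"dz":-0.168,"wx":0,"wy":0,"wz":16},
  {"gripper":0.06,"dx":0.03,"dy":-0.128,"dz":-0.168,"wx":0,"wy":0,"wz":24},
  {"gripper":0.06,"dx":0.04,"dy":-0.17,"dz":-0.168,"wx":0,"wy":0,"wz":32},
  {"gripper":0.06,"dx":0.049,"dy":-0.205,"dz":-0.168,"wx":0,"wy":0,"wz":40},
  {"gripper":0.06,"dx":0.054,"dy":-0.23,"dz":-0.168,"wx":0,"wy":0,"wz":47},
  {"gripper":0.06,"dx":0.056,"dy":-0.237,"dz":-0.168,"wx":0,"wy":0,"wz":50},
  {"gripper":0.06,"dx":0.056,"dy":-0.237,"dz":-0.168,"wx":0,"wy":0,"wz":50},
  {"gripper":0.06,"dx":0.056,"dy":-0.237,"dz":-0.168,"wx":0,"wy":0,"wz":50},
])

```text
time: 17.8
position: [0.4533, -0.093, 0.2399]
ee_rot: [[0.206, 0.979, 0.001], [0.979, -0.206, 0.0], [0.001, 0.001, -1.0]]
force: [-0.0, -0.2, -2.4]
width: 0.0651
grasp_force: 67.6
```

```bash
python3 - <<'E'
from h import *
c=cam('wrist','w8.png'); s=cam('scene','s8.png')
mv((.453,-.094,.081,-12)); print(get_obs()['grasp_force'])
print(np.round(proj(c,(.453,-.094,.013),True)),np.round(proj(c,(.4526,-.0914,.083),True)),np.round(proj(c,(.453,-.094,.167),True)))
a=cv2.resize(s['img'][40:300,120:400],None,fx=1.5,fy=1.5); b=c['img']
cv2.imwrite('pics/m8.png',np.hstack([cv2.resize(a,(400,372)),cv2.resize(b[:, 80:480],(400,420))[:372]]))
E
```

```text
t 17.9 tcp [ 0.4535 -0.0929  0.2395] yaw -11.9 w 0.0653 F [ 1.3  0.3 -2.6]
-> (0.453, -0.094, 0.081, -12) d [-0.0012 -0.0004  0.1585] w [ 0.04 -0.01  0.13]
67.62027377262712
[285. 174.] [284. 187.] [285. 221.]
```

View pics/m8.png

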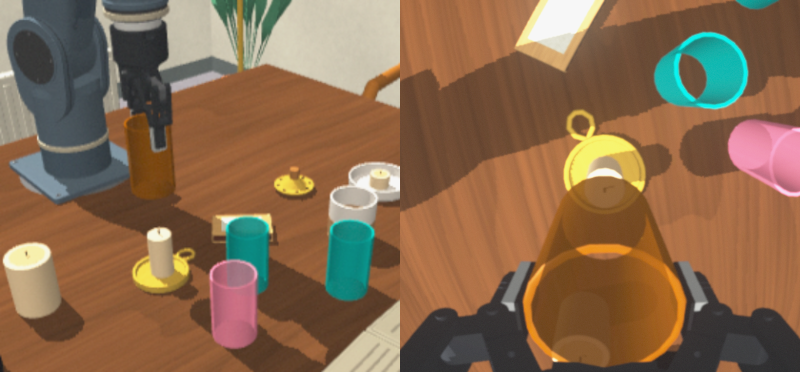

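The chimney is held upright and the candle stands on the base. I'll check how far the chimney sits off along tool x, using the rim top at v≈245 and its u-centre of 285.

```bash
python3 - <<'E'
from h import *
c=cam('wrist'); o=get_obs(); p=np.array(o['position']); R=np.array(o['ee_rot'])
top=p+np.array([0,0,.037])
for dx in (-.004,0,.004): print(dx,[np.round(proj(c,top+R[:,0]*(dx+s*.034),True),1) for s in (1,-1)])
for s in (1,-1): print(np.round(proj(c,top+R[:,1]*s*.034,True),1))
im=c['img']; hsv=cv2.cvtColor(im,cv2.COLOR_BGR2HSV); print([(v,im[v,285].tolist()) for v in range(238,256,2)],[(v,im[v,285].tolist()) for v in range(360,378,2)])
E
```

```text
-0.004 [array([286.8, 249.2]), array([286.2, 376.3])]
0 [array([286.8, 239.2]), array([286.2, 370.8])]
0.004 [array([286.8, 229. ]), array([286.2, 365.1])]
[368.2 312.5]
[204.5 312.7]
[(238, [36, 74, 120]), (240, [34, 73, 119]), (242, [35, 77, 124]), (244, [41, 119, 197]), (246, [39, 148, 235]), (248, [35, 148, 236]), (250, [29, 148, 237]), (252, [46, 135, 224]), (254, [68, 109, 170])] [(360, [53, 95, 137]), (362, [55, 93, 137]), (364, [54, 92, 136]), (366, [48, 81, 118]), (368, [49, 49, 55]), (370, [52, 50, 52]), (372, [45, 45, 47]), (374, [50, 47, 50]), (376, [50, 48, 50])]
```

The chimney sits 2 mm towards tool -x, so I'll correct by +1 mm and descend, slowly at the end.

Emit:
carry_out([
  {"gripper":0.06,"dx":0.001,"dy":0,"dz":0.02,"wx":0,"wy":0,"wz":0},
  {"gripper":0.06,"dx":0.001,"dy":0,"dz":0.045,"wx":0,"wy":0,"wz":0},
  {"gripper":0.06,"dx":0.001,"dy":0,"dz":0.06,"wx":0,"wy":0,"wz":0},
  {"gripper":0.06,"dx":0.001,"dy":0,"dz":0.075,"wx":0,"wy":0,"wz":0},
  {"gripper":0.06,"dx":0.001,"dy":0,"dz":0.09,"wx":0,"wy":0,"wz":0},
  {"gripper":0.06,"dx":0.001,"dy":0,"dz":0.105,"wx":0,"wy":0,"wz":0},
  {"gripper":0.06,"dx":0.001,"dy":0,"dz":0.12,"wx":0,"wy":0,"wz":0},
  {"gripper":0.06,"dx":0.001,"dy":0,"dz":0.135,"wx":0,"wy":0,"wz":0},
  {"gripper":0.06,"dx":0.001,"dy":0,"dz":0.146,"wx":0,"wy":0,"wz":0},
  {"gripper":0.06,"dx":0.001,"dy":0,"dz":0.152,"wx":0,"wy":0,"wz":0},
  {"gripper":0.06,"dx":0.001,"dy":0,"dz":0.155,"wx":0,"wy":0,"wz":0},
  {"gripper":0.06,"dx":0.001,"dy":0,"dz":0.157,"wx":0,"wy":0,"wz":0},
  {"gripper":0.06,"dx":0.001,"dy":0,"dz":0.158,"wx":0,"wy":0,"wz":0},
  {"gripper":0.06,"dx":0.001,"dy":0,"dz":0.158,"wx":0,"wy":0,"wz":0},
])

```text
time: 19.35
position: [0.4531, -0.0924, 0.0815]
ee_rot: [[0.208, 0.978, 0.001], [0.978, -0.208, -0.0], [0.0, 0.001, -1.0]]
force: [-0.0, 0.5, -1.8]
width: 0.0656
grasp_force: 67.7
```

Emit:
carry_out([
  {"gripper":0.06,"dx":0,"dy":0,"dz":0.001,"wx":0,"wy":0,"wz":0},
  {"gripper":0.06,"dx":0,"dy":0,"dz":0.001,"wx":0,"wy":0,"wz":0},
])

```text
time: 19.55
position: [0.4531, -0.0924, 0.0808]
ee_rot: [[0.208, 0.978, 0.001], [0.978, -0.208, 0.0], [0.0, 0.001, -1.0]]
force: [-0.9, 1.0, 3.6]
width: 0.0654
grasp_force: 68.4
```

Contact is at the expected floor height. Opening slowly.

Emit:
carry_out([
  {"gripper":0.066,"dx":0,"dy":0,"dz":0.001,"wx":0,"wy":0,"wz":0},
  {"gripper":0.07,"dx":0,"dy":0,"dz":0.001,"wx":0,"wy":0,"wz":0},
  {"gripper":0.076,"dx":0,"dy":0,"dz":0.001,"wx":0,"wy":0,"wz":0},
  {"gripper":0.085,"dx":0,"dy":0,"dz":0.001,"wx":0,"wy":0,"wz":0},
  {"gripper":0.085,"dx":0,"dy":0,"dz":0.001,"wx":0,"wy":0,"wz":0},
  {"gripper":0.085,"dx":0,"dy":0,"dz":0.001,"wx":0,"wy":0,"wz":0},
  {"gripper":0.085,"dx":0,"dy":0,"dz":-0.01,"wx":0,"wy":0,"wz":0},
  {"gripper":0.085,"dx":0,"dy":0,"dz":-0.03,"wx":0,"wy":0,"wz":0},
  {"gripper":0.085,"dx":0,"dy":0,"dz":-0.06,"wx":0,"wy":0,"wz":0},
  {"gripper":0.085,"dx":0,"dy":0,"dz":-0.1,"wx":0,"wy":0,"wz":0},
  {"gripper":0.085,"dx":0,"dy":0,"dz":-0.15,"wx":0,"wy":0,"wz":0},
  {"gripper":0.085,"dx":0,"dy":0,"dz":-0.2,"wx":0,"wy":0,"wz":0},
  {"gripper":0.085,"dx":0,"dy":0,"dz":-0.2,"wx":0,"wy":0,"wz":0},
])

```text
time: 20.85
position: [0.4552, -0.0938, 0.2866]
ee_rot: [[0.209, 0.978, 0.01], [0.978, -0.209, -0.0], [0.002, 0.01, -1.0]]
force: [0.1, -0.4, -1.0]
width: 0.0854
grasp_force: 0.0
```

```bash
python3 - <<'E'
from h import *
c=cam('wrist','w9.png')
print(np.round(proj(c,(.453,-.094,.013),True)),np.round(proj(c,(.453,-.094,.118),True)))
mv((.392,.28,.19,36))
E
```

```text
[281. 166.] [281. 187.]
t 20.9 tcp [ 0.4542 -0.0929  0.2838] yaw -12.0 w 0.0855 F [ 0.  -0.7 -1.2]
-> (0.392, 0.28, 0.19, 36) d [ 0.3517 -0.139   0.0935] w [  0.38   0.06 -48.01]
```

View pics/w9.png

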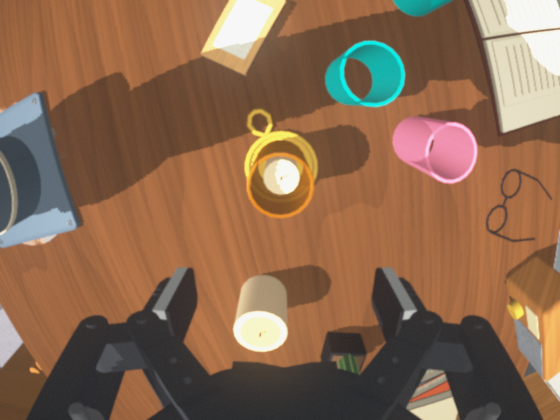

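The chimney stands flat around the candle. Its rim spans 247–315 by 151–217, so its centre is at (281,184). Now the lid.

Emit:
carry_out([
  {"gripper":0.045,"dx":0.352,"dy":-0.139,"dz":0.02,"wx":0,"wy":0,"wz":-48},
  {"gripper":0.045,"dx":0.352,"dy":-0.139,"dz":0.02,"wx":0,"wy":0,"wz":-48},
  {"gripper":0.045,"dx":0.352,"dy":-0.139,"dz":0.02,"wx":0,"wy":0,"wz":-48},
  {"gripper":0.045,"dx":0.352,"dy":-0.139,"dz":0.02,"wx":0,"wy":0,"wz":-48},
  {"gripper":0.045,"dx":0.352,"dy":-0.139,"dz":0.02,"wx":0,"wy":0,"wz":-48},
  {"gripper":0.045,"dx":0.352,"dy":-0.139,"dz":0.02,"wx":0,"wy":0,"wz":-48},
  {"gripper":0.045,"dx":0.352,"dy":-0.139,"dz":0.093,"wx":0,"wy":0,"wz":-48},
  {"gripper":0.045,"dx":0.352,"dy":-0.139,"dz":0.093,"wx":0,"wy":0,"wz":-48},
  {"gripper":0.045,"dx":0.352,"dy":-0.139,"dz":0.093,"wx":0,"wy":0,"wz":-48},
  {"gripper":0.045,"dx":0.352,"dy":-0.139,"dz":0.093,"wx":0,"wy":0,"wz":-48},
  {"gripper":0.045,"dx":0.352,"dy":-0.139,"dz":0.093,"wx":0,"wy":0,"wz":-48},
  {"gripper":0.045,"dx":0.352,"dy":-0.139,"dz":0.093,"wx":0,"wy":0,"wz":-48},
])

```text
time: 22.1
position: [0.391, 0.2795, 0.1883]
ee_rot: [[-0.586, 0.81, 0.001], [0.81, 0.586, 0.0], [-0.0, 0.001, -1.0]]
force: [0.2, -0.4, -0.4]
width: 0.045
grasp_force: 0.0
```

```bash
python3 - <<'E'
from h import *
c=cam('wrist','w10.png')
u,v=map(int,proj(c,(.392,.281,.012),True)); print(u,v,np.round(proj(c,(.392,.281,.047),True)))
p=blob(c,(16,110,80),(36,255,255),u,v,60,.012)
mv((p[0],p[1],.027,36))
E
```

```text
286 183 [286. 193.]
ell [287.  180.1] [79.8 82.4] -> [0.3904 0.2846 0.012 ] diam 0.0812
t 22.15 tcp [0.391  0.2797 0.1883] yaw 35.9 w 0.0451 F [ 0.5  0.5 -0.4]
-> (np.float64(0.39041713609050366), np.float64(0.2845880895103767), 0.027, 36) d [0.0043 0.0021 0.1613] w [ 0.09  0.01 -0.13]
```

View pics/w10.png

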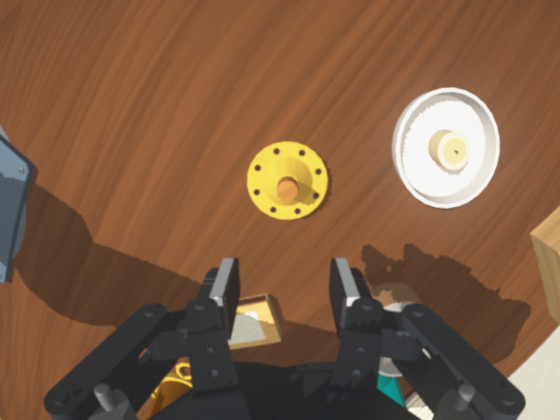

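The lid's disc is centred at (287,180) and its knob top at (287.5,189), which gives about (0.391, 0.284). The stub is visible in the dish at (453,150). Grasping the knob with the tips just above the cone.

Emit:
carry_out([
  {"gripper":0.045,"dx":0.004,"dy":0.002,"dz":0.04,"wx":0,"wy":0,"wz":0},
  {"gripper":0.045,"dx":0.004,"dy":0.002,"dz":0.08,"wx":0,"wy":0,"wz":0},
  {"gripper":0.045,"dx":0.004,"dy":0.002,"dz":0.11,"wx":0,"wy":0,"wz":0},
  {"gripper":0.045,"dx":0.004,"dy":0.002,"dz":0.13,"wx":0,"wy":0,"wz":0},
  {"gripper":0.045,"dx":0.004,"dy":0.002,"dz":0.145,"wx":0,"wy":0,"wz":0},
  {"gripper":0.045,"dx":0.004,"dy":0.002,"dz":0.155,"wx":0,"wy":0,"wz":0},
  {"gripper":0.045,"dx":0.004,"dy":0.002,"dz":0.159,"wx":0,"wy":0,"wz":0},
  {"gripper":0.045,"dx":0.004,"dy":0.002,"dz":0.159,"wx":0,"wy":0,"wz":0},
  {"gripper":0.03,"dx":0.004,"dy":0.002,"dz":0.159,"wx":0,"wy":0,"wz":0},
  {"gripper":0.022,"dx":0.004,"dy":0.002,"dz":0.159,"wx":0,"wy":0,"wz":0},
  {"gripper":0.014,"dx":0.004,"dy":0.002,"dz":0.159,"wx":0,"wy":0,"wz":0},
  {"gripper":0.01,"dx":0.004,"dy":0.002,"dz":0.159,"wx":0,"wy":0,"wz":0},
  {"gripper":0.01,"dx":0.004,"dy":0.002,"dz":0.159,"wx":0,"wy":0,"wz":0},
  {"gripper":0.01,"dx":0.004,"dy":0.002,"dz":0.159,"wx":0,"wy":0,"wz":0},
])

```text
time: 23.55
position: [0.3899, 0.2856, 0.0291]
ee_rot: [[-0.588, 0.809, 0.001], [0.809, 0.588, 0.001], [0.0, 0.002, -1.0]]
force: [-1.0, 0.2, 5.5]
width: 0.0178
grasp_force: 58.4
```

```bash
python3 - <<'E'
from h import *
mv((.391,.284,.25,36),(.453,-.093,.25,-12)); print(get_obs()['grasp_force'],np.round(get_obs()['torque'],2))
E
```

```text
t 23.55 tcp [0.3899 0.2856 0.0291] yaw 36.0 w 0.0178 F [-1.   0.2  5.5]
-> (0.391, 0.284, 0.25, 36) d [-0.0019  0.0003 -0.2209] w [ 0.09 -0.01 -0.  ]
-> (0.453, -0.093, 0.25, -12) d [-0.3434 -0.1711 -0.2212] w [ 8.0e-02 -4.0e-02  4.8e+01]
58.407933712005615 [-0.12  0.04  0.07]
```

Emit:
carry_out([
  {"gripper":0.01,"dx":0,"dy":0,"dz":-0.01,"wx":0,"wy":0,"wz":0},
  {"gripper":0.01,"dx":0,"dy":0,"dz":-0.03,"wx":0,"wy":0,"wz":0},
  {"gripper":0.01,"dx":0,"dy":0,"dz":-0.065,"wx":0,"wy":0,"wz":0},
  {"gripper":0.01,"dx":0,"dy":0,"dz":-0.105,"wx":0,"wy":0,"wz":0},
  {"gripper":0.01,"dx":0,"dy":0,"dz":-0.145,"wx":0,"wy":0,"wz":0},
  {"gripper":0.01,"dx":0,"dy":0,"dz":-0.185,"wx":0,"wy":0,"wz":0},
  {"gripper":0.01,"dx":-0.035,"dy":-0.017,"dz":-0.215,"wx":0,"wy":0,"wz":5},
  {"gripper":0.01,"dx":-0.07,"dy":-0.035,"dz":-0.221,"wx":0,"wy":0,"wz":10},
  {"gripper":0.01,"dx":-0.11,"dy":-0.055,"dz":-0.221,"wx":0,"wy":0,"wz":16},
  {"gripper":0.01,"dx":-0.15,"dy":-0.075,"dz":-0.221,"wx":0,"wy":0,"wz":21},
  {"gripper":0.01,"dx":-0.19,"dy":-0.095,"dz":-0.221,"wx":0,"wy":0,"wz":27},
  {"gripper":0.01,"dx":-0.23,"dy":-0.115,"dz":-0.221,"wx":0,"wy":0,"wz":32},
  {"gripper":0.01,"dx":-0.27,"dy":-0.135,"dz":-0.221,"wx":0,"wy":0,"wz":38},
  {"gripper":0.01,"dx":-0.305,"dy":-0.152,"dz":-0.221,"wx":0,"wy":0,"wz":43},
  {"gripper":0.01,"dx":-0.33,"dy":-0.165,"dz":-0.221,"wx":0,"wy":0,"wz":46},
  {"gripper":0.01,"dx":-0.343,"dy":-0.171,"dz":-0.221,"wx":0,"wy":0,"wz":48},
  {"gripper":0.01,"dx":-0.343,"dy":-0.171,"dz":-0.221,"wx":0,"wy":0,"wz":48},
  {"gripper":0.01,"dx":-0.343,"dy":-0.171,"dz":-0.221,"wx":0,"wy":0,"wz":48},
  {"gripper":0.01,"dx":-0.343,"dy":-0.171,"dz":-0.221,"wx":0,"wy":0,"wz":48},
])

```text
time: 25.45
position: [0.4525, -0.0912, 0.2493]
ee_rot: [[0.205, 0.979, -0.0], [0.979, -0.205, 0.001], [0.001, -0.001, -1.0]]
force: [0.1, 0.2, -0.1]
width: 0.0173
grasp_force: 58.9
```

```bash
python3 - <<'E'
from h import *
c=cam('wrist','w11.png')
print(np.round(proj(c,(.453,-.092,.118),True),1)); o=get_obs(); p=np.array(o['position']); R=np.array(o['ee_rot'])
l=p-np.array([0,0,.0291-.012]); print('disc edges expected',np.round([proj(c,l+d,True) for d in (R[:,0]*.041,R[:,0]*-.041,R[:,1]*.041,R[:,1]*-.041)],1))
mv((.453,-.092,.139,-12)); print(get_obs()['grasp_force'])
E
```

```text
[286.2 197.2]
disc edges expected [[286.3 183.2]
 [286.  314.4]
 [359.  254.5]
 [213.2 254.7]]
t 25.5 tcp [ 0.4525 -0.0913  0.2493] yaw -11.8 w 0.0177 F [ 0.8 -0.4 -0.4]
-> (0.453, -0.092, 0.139, -12) d [-0.0007  0.0007  0.1103] w [-0.03 -0.04  0.16]
58.88378083705902
```

View pics/w11.png

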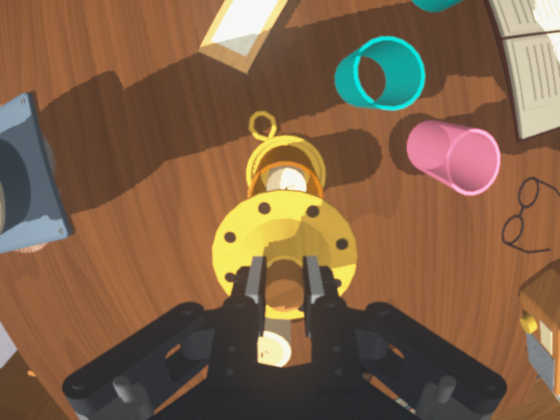

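The lid's disc spans 212–357 by 191–318 and the chimney's rim spans 248–323 with its top at 162. Lid and chimney are about 2 mm apart in plan, so a 1 mm correction on each axis is well within the 7 mm plug clearance. Lowering.

Emit:
carry_out([
  {"gripper":0.01,"dx":0.001,"dy":0.001,"dz":0.03,"wx":0,"wy":0,"wz":0},
  {"gripper":0.01,"dx":0.001,"dy":0.001,"dz":0.055,"wx":0,"wy":0,"wz":0},
  {"gripper":0.01,"dx":0.001,"dy":0.001,"dz":0.075,"wx":0,"wy":0,"wz":0},
  {"gripper":0.01,"dx":0.001,"dy":0.001,"dz":0.087,"wx":0,"wy":0,"wz":0},
  {"gripper":0.01,"dx":0.001,"dy":0.001,"dz":0.096,"wx":0,"wy":0,"wz":0},
  {"gripper":0.01,"dx":0.001,"dy":0.001,"dz":0.102,"wx":0,"wy":0,"wz":0},
  {"gripper":0.01,"dx":0.001,"dy":0.001,"dz":0.106,"wx":0,"wy":0,"wz":0},
  {"gripper":0.01,"dx":0.001,"dy":0.001,"dz":0.109,"wx":0,"wy":0,"wz":0},
  {"gripper":0.01,"dx":0.001,"dy":0.001,"dz":0.109,"wx":0,"wy":0,"wz":0},
])

```text
time: 26.4
position: [0.4539, -0.0919, 0.1403]
ee_rot: [[0.208, 0.978, 0.0], [0.978, -0.208, 0.0], [0.0, 0.0, -1.0]]
force: [0.2, 0.4, -0.8]
width: 0.0175
grasp_force: 58.9
```

Emit:
carry_out([
  {"gripper":0.01,"dx":0,"dy":0,"dz":0.001,"wx":0,"wy":0,"wz":0},
  {"gripper":0.01,"dx":0,"dy":0,"dz":0.0015,"wx":0,"wy":0,"wz":0},
  {"gripper":0.01,"dx":0,"dy":0,"dz":0.0015,"wx":0,"wy":0,"wz":0},
])

```text
time: 26.7
position: [0.4541, -0.0921, 0.1391]
ee_rot: [[0.208, 0.978, 0.001], [0.978, -0.208, 0.0], [0.0, 0.001, -1.0]]
force: [-0.2, -0.2, 2.3]
width: 0.018
grasp_force: 59.4
```

```bash
python3 - <<'E'
from h import *
s=cam('scene'); a=s['img'][120:320,150:350]; cv2.imwrite('pics/s12.png',cv2.resize(a,None,fx=3,fy=3,interpolation=cv2.INTER_CUBIC)); mv((.453,-.092,.139,-12))
E
```

```text
t 26.75 tcp [ 0.4541 -0.092   0.1391] yaw -12.0 w 0.0175 F [0.2 0.6 4.1]
-> (0.453, -0.092, 0.139, -12) d [-0.0002 -0.0011  0.0001] w [ 0.04 -0.01 -0.01]
```

View pics/s12.png

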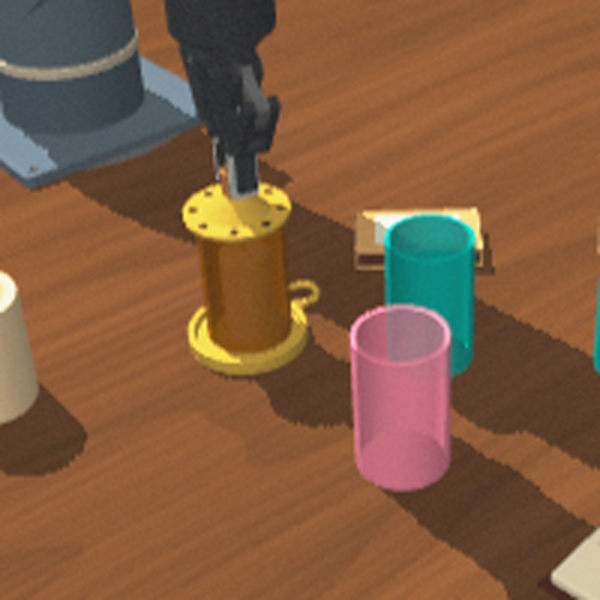

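The lid's disc (183–291 in the crop) sits centred and level on the chimney (200–288), with contact at the expected height. Releasing.

Emit:
carry_out([
  {"gripper":0.018,"dx":0,"dy":0,"dz":0,"wx":0,"wy":0,"wz":0},
  {"gripper":0.022,"dx":0,"dy":0,"dz":0,"wx":0,"wy":0,"wz":0},
  {"gripper":0.03,"dx":0,"dy":0,"dz":0,"wx":0,"wy":0,"wz":0},
  {"gripper":0.045,"dx":0,"dy":0,"dz":0,"wx":0,"wy":0,"wz":0},
  {"gripper":0.045,"dx":0,"dy":0,"dz":0,"wx":0,"wy":0,"wz":0},
  {"gripper":0.045,"dx":0,"dy":0,"dz":-0.01,"wx":0,"wy":0,"wz":0},
  {"gripper":0.045,"dx":0,"dy":0,"dz":-0.03,"wx":0,"wy":0,"wz":0},
  {"gripper":0.045,"dx":0,"dy":0,"dz":-0.06,"wx":0,"wy":0,"wz":0},
  {"gripper":0.045,"dx":0,"dy":0,"dz":-0.1,"wx":0,"wy":0,"wz":0},
  {"gripper":0.045,"dx":0,"dy":0,"dz":-0.13,"wx":0,"wy":0,"wz":0},
  {"gripper":0.045,"dx":0,"dy":0,"dz":-0.14,"wx":0,"wy":0,"wz":0},
  {"gripper":0.045,"dx":0,"dy":0,"dz":-0.14,"wx":0,"wy":0,"wz":0},
  {"gripper":0.045,"dx":0,"dy":0,"dz":-0.14,"wx":0,"wy":0,"wz":0},
])

```text
time: 28.05
position: [0.4533, -0.0917, 0.2781]
ee_rot: [[0.208, 0.978, -0.001], [0.978, -0.208, 0.0], [0.0, -0.001, -1.0]]
force: [-0.7, -0.6, 0.0]
width: 0.0449
grasp_force: 0.0
```

```bash
python3 - <<'E'
from h import *
s=cam('scene')['img'][60:320,100:420]; w=cam('wrist')['img'][60:320,100:420]
cv2.imwrite('pics/f13.png',cv2.resize(np.hstack([s,w]),(800,325)))
E
```

```text
(no output)
```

View pics/f13.png

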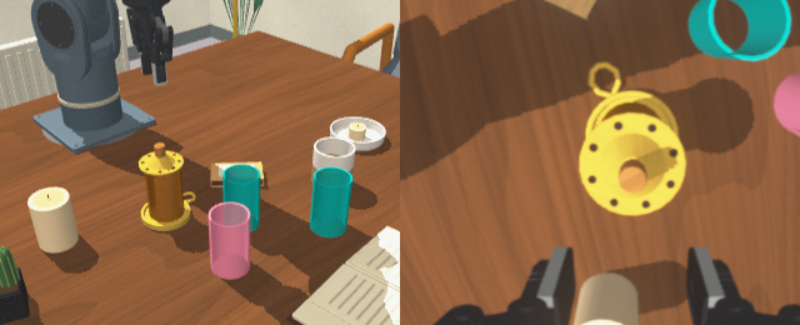

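The lantern is assembled with the lid level and knob up, the stub is in the dish at (357,131), the gripper is clear and the bystanders are in place.

```bash
python3 -c "
from cell import *
print(finish_job())"
```

```text
the job is handed in; nothing more can be done
None
```

The job is handed in after about 28 s of robot time. The last pictures show the stub in the dish, the candle and amber chimney standing on the base, and the lid level on top, but the hand-in returned no verdict.

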